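Fold out the prop leg of a rod rest and lay a damper rod in it

ROBOT

A 6-joint arm with a two-finger parallel gripper is mounted at the origin on the work surface. World frame = base frame: x ahead of the robot, y to its left, z up, the work surface at z = 0. Lengths are in m, angles in degrees, forces in N, time in s.
With the tool pointing down it reaches from about 0.275 to 0.975 m from the base axis. Payload 8.4 kg.
Tool frame: the origin (TCP) lies between the finger pads; the fingertips stand 19 mm ahead of it and the grasp point (between the pads) is the TCP; z points along the fingers, y is the line along which they close (so a half turn about z gives the same grasp; the last joint's range is limited). The gripper opens to 92 mm and grips with 3 to 60 N. Pads are 20 mm wide; open, the fingers measure 128 mm over their backs; the gripper's body (75 mm by 189 mm) begins 69 mm behind the grasp point.
Start: joints at [-68.377, 20.225, 93.587, -0, 66.188, -0.138], TCP at [0.232, -0.58, 0.234] pointing down, gripper open.
Joint ranges: [-150.9, 150.9], [-52.94, 120.26], [3.33, 152.33], [-74.26, 254.26], [0, 154.13], [-172.89, 172.89]. Speed limits (degrees/s): [127.2, 127.2, 159.86, 180, 180, 180].

INTERFACE

Orientations are given as [roll, pitch, yaw] about the fixed x, y, z axes, in that order (R = Rz(yaw) Ry(pitch) Rx(roll)).
In Python, from cell import arm gives the robot as it stands. The module is installed in compiled form; this text tells all that it offers.
- The arm moves only by the tool send_rows, never from a script. Its argument "targets" is text: rows parted by semicolons, each of 7 numbers parted by spaces: the shift along the tool's x, y, z in m, then the turn, a rotation vector about the tool's x, y, z in degrees, then the opening, from 0 (shut) to 1 (fully open). A call has 1 to 10 rows; each row shifts and turns the commanded pose from where the row before left it, along the tool's axes as they then stand; what a row does not reach is not made up. A row lasts 1/8 s, in which the tool goes at most 62.5 mm and 10.7 degrees, less where a joint would pass 70% of its speed; a pose out of reach is approached as far as the arm can. A call is refused whole if a number of a shift passes 0.0625 or a number of a turn 10.7, either way. A call with a gripper value outside its range is refused whole. The fingers move at their own pace and stop on an object; "squeeze" is the grip in N (left out, the last holds). Time passes only in rows, so rows that do not move let the fingers close. It gives the time, the measured TCP pose, the force, the opening and the grip force at its end, in the units of the state.
- arm.get_state(): the state, without advancing time (a new reading comes with each control period).
- arm.get_image(name): name is "scene" or "top"; returns a dict with "pixels" (480x640x3 uint8, blue, green, red), "K" (3x3 intrinsics, pixels), "R" (3x3) and "t" (3): a world point X has camera coordinates R X + t. Camera axes: x right, y down, z forward; pixel columns grow to the right and rows downward; lengths in m; the calibration is good to about 2 mm. A picture is of the moment at which its call begins. There is no depth.
- arm.sign_off(): hands the job in; it is judged then, once.
The state is a dict: "t": time; "joint_pos": joint angles; "joint_vel": joint speeds; "tau": joint torques, N m; "position": TCP position; "ee_rot": TCP orientation; "force": force on the tool from outside, world axes, zero at the start; "ft_torque": the same for the moment, N m; "finger_gap": finger opening in m; "grasp_force": force on a finger pad.
Only numpy, scipy, OpenCV 4.12 (cv2) and the standard library are available. Lean on these libraries where they do the work, as an engineer would, in place of code of your own. Each camera call takes 0.05 s, during which the arm holds its last target. There are 200 camera calls.

TASK

Swing the folding prop leg of the rod rest out by pushing it until it is pressed firmly home against the rubber-nosed stop screw, without forcing it: stay below about 20 N. Then lay the black damper rod gently in the two V saddles, its eye sticking out beyond the fixed saddle, and let go with the leg still home against its stop. Leave the standing rod, the tray and the can where they are.

Things in the scene. Friction and masses are not known exactly. Their poses are not given: they have to be found in the camera images.
- base: Rod rest: dark steel plate bolted to the bench, 8 mm thick, x -50 to 40 mm, y -45 to 115 mm in its own frame. Origin on the bench under the vertical hinge axis of the prop leg, which is also the middle of the fixed saddle; z up. The leg points along +x when folded and roughly along +y when out; a rod in the rest lies roughly along y, eye towards -y.
- post: The fixed saddle: a grey V block standing over the hinge, 20 mm along the rod, 44 mm across, from z = 31 to 90 mm. Same origin and axes as base.
- post_saddle (a point): Bottom of the V of the fixed saddle, on the hinge axis, 70 mm above the bench. The V has 45 degree sides and is 40 mm wide at its top (z = 90 mm).
- leg: Folding prop leg: bar 20 mm wide, z 12 to 28 mm, with a grey V block at radius 160 mm (20 mm along the leg, 44 mm across, flat sides z 31 to 90 mm, good to push on). Origin under the hinge axis, x along the leg. Yaw relative to base: starts 0 to 0.35 rad, grows counter-clockwise (from above) as it opens; it meets the stop between 1.45 and 1.70 rad, differently each time.
- leg_saddle (a point): Bottom of the V of the leg's block, radius 160 mm, 70 mm above the bench; V runs along the leg, 45 degree sides, 40 mm wide at its top (z 90 mm). A rod lying in both Vs has its axis at z 88 mm.
- leg_face (a point): Point on the bar's leading side face, radius 90 mm, 20 mm up, where the stop's nose meets it. The hinge is stiff: a steady 2 to 4 N at the V block moves it outward, about 7 N back; it stays where left. At the stop the push rises steeply; 9 to 14 N held at the V block for half a second presses it firmly home and a light spring then keeps it touching; over 20 N of push damages it.
- stop: Stop: dark steel block 18 x 30 x 26 mm on the plate, centred at x -37, y 90, z 21 mm in base's frame; its origin and axes are base's. It carries a set screw with a round rubber nose (10 mm) pointing along base's +x, 20 mm above the bench. How far it stands out differs each time (nose tip at x -18 to -2 mm) and is not measured: find it by feel. Firm pressing dents it 1 to 2 mm.
- rod: Black damper rod, about 0.5 kg (0.4 to 0.6), lying flat on the bench: round tube 26 mm in diameter, 230 mm long, with a flat eye (ring 42 mm outside, 26 mm thick) at one end. Origin under the middle of the tube, on the tube's underside (13 mm below the axis); x points along the tube to the eye.
- rod_eye (a point): Centre of the rod's eye, on the tube's axis, 132 mm from the tube's middle.
- rod_tail (a point): Centre of the rod's plain end face, on the axis, 115 mm from the tube's middle on the side away from the eye.
- standing_rod: Bystander: black damper rod standing upright on its 60 mm foot, eye on top, 190 mm tall. Origin at the middle of its underside.
- tray: Bystander: blue open tray 120 x 160 x 40 mm with five round steel bushings in it. Origin at the middle of its underside.
- can: Bystander: plain can 66 mm in diameter, 90 mm tall. Origin at the middle of its underside.

How it is judged (in metres and radians):
On the way:
1. the leg, swung out, is pressed firmly home against its stop screw (contact force between leg and stop above 6 N), for 0.2 s.
At the end, for the whole second after the job is handed in: Leg still touching its stop (over 0.1 N). Rod released, at rest, bearing on both V saddles: axis at eye and tail 80 to 96 mm above the bench, eye centre over 20 mm past the hinge on the fixed saddle's outer side, tail over 150 mm out on the leg's side (contact force between leg and stop above 0.1 N and contact force between rod and leg above 0.3 N and contact force between rod and post above 0.3 N and height (world z) of rod_eye between 0.08 and 0.096 m and height (world z) of rod_tail between 0.08 and 0.096 m and y of rod_eye in the frame of base below -0.02 m and y of rod_tail in the frame of base above 0.15 m and linear speed of rod below 0.02 m/s and contact force between rod and the fingers below 0.1 N).
It fails at once if the robot pushes the leg with more than 20 N (contact force between any of the fingers, the arm and leg above 20 N).
It fails at once if the rod is dropped or slammed into the rest (more than 30 N on a saddle) (contact force between rod and leg above 30 N or contact force between rod and post above 30 N).
It fails at once if the standing rod, the tray or the can is moved by more than 20 mm (distance of any of standing_rod, tray, can from where it was at the start of the episode above 0.02 m).
It also fails if it takes over 72 s, if anything falls off the work surface, if the arm or the gripper's body presses on something with over 40 N, if the wrist force passes 120 N, or if a joint passes its speed limit or range.

## Working session

There is one attempt and no reset: what is moved stays moved. The work goes in short steps, Python scripts to look and compute and a tool call to move; the robot and the scene stay as the last step left them, time stands still between calls to the robot, and variables do not carry over. Pictures are saved under pics/ and viewed, at most 13 in all, crops included, and the job is handed in when it is done.

Besides the shell and the picture viewer there is one more tool, called after ">>>" as name(argument=value, ...) on one line, values as JSON. send_rows: Moves the arm, as the interface text tells. Its arguments: {"type":"object","properties":{"targets":{"type":"string"},"squeeze":{"type":"number"}},"required":["targets"]}

```bash
mkdir -p pics; python3 - <<'E'
from cell import arm
import cv2,numpy as np
for n in("top","scene"):
    d=arm.get_image(n); cv2.imwrite(f"pics/{n}0.png",d["pixels"]); np.savez(f"{n}0.npz",**d)
    print(n,np.round(-d["R"].T@d["t"],3),np.round(d["K"],0).tolist())
print(arm.get_state())
E
```

```text
top [0.422 0.008 1.102] [[489.0, 0.0, 313.0], [0.0, 489.0, 252.0], [0.0, 0.0, 1.0]]
scene [1.218 0.268 1.033] [[470.0, 0.0, 323.0], [0.0, 470.0, 237.0], [0.0, 0.0, 1.0]]
{'t': 0.1, 'joint_pos': array([-6.83751279e+01,  2.02566122e+01,  9.36250073e+01, -2.56936538e-03,
        6.61891286e+01, -1.38157686e-01]), 'joint_vel': array([-0.0405455 , -0.06129162, -0.00577636,  0.09823868, -0.00904613,
        0.07263778]), 'tau': array([ 8.72367991e-06, -5.94904840e+01, -3.34928477e+01,  6.98533980e-02,
        1.83230604e-02, -3.41257100e-05]), 'position': array([ 0.23155181, -0.58005985,  0.2329581 ]), 'ee_rot': array([-1.79929246e+02,  2.17878431e-03,  2.17640699e+01]), 'force': array([ 0.23402644, -0.47546452,  0.51599418]), 'ft_torque': array([-0.02845726,  0.0812266 ,  0.0107444 ]), 'grasp_force': 0.0, 'finger_gap': 0.09213707186727338}
```

View pics/top0.png

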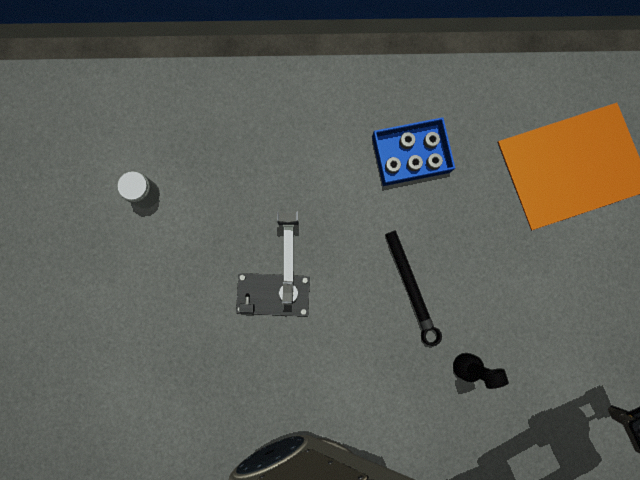

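View pics/scene0.png

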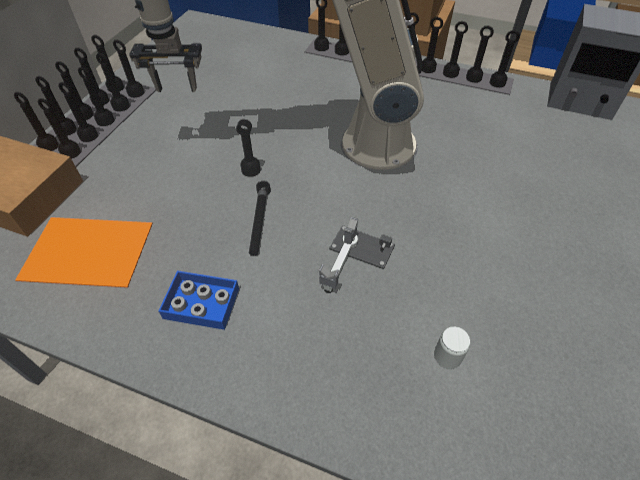

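The top view has world +x up and +y left. It shows:
- Rest plate spanning (237..309, 273..316), with the hinge at about (288,293).
- Leg pointing up to its block at (288,215).
- Rod with its tail at (391,232) and eye at (431,336).
- Standing rod with its foot at (468,366).
- Tray at (414,152).
- Can at (133,187).

The scene view agrees with this. Next I'll measure the poses.

```bash
cat > h.py <<'E'
import cv2,numpy as np
from cell import arm
def ray(d,uv,z):
    "pixels -> world points on plane z"
    uv=np.atleast_2d(np.asarray(uv,float)); K,R,t=d["K"],d["R"],d["t"]
    c=-R.T@t; v=(R.T@np.linalg.inv(K)@np.c_[uv,np.ones(len(uv))].T).T
    return c+v*((z-c[2])/v[:,2])[:,None]
def proj(d,X):
    p=d["K"]@(d["R"]@np.atleast_2d(X).T+d["t"][:,None]); return (p[:2]/p[2]).T
def blob(mask,box):
    m=np.zeros_like(mask); x0,y0,x1,y1=box; m[y0:y1,x0:x1]=mask[y0:y1,x0:x1]
    cs,_=cv2.findContours(m,cv2.RETR_EXTERNAL,cv2.CHAIN_APPROX_NONE); return max(cs,key=cv2.contourArea)
E
python3 - <<'E'
from h import *
d=dict(np.load("top0.npz")); im=d["pixels"]; g=im.max(2)
print("bg",np.median(im[230:260,330:370].reshape(-1,3),0), "plate",im[300,265], "rod",im[280,408])
plate=blob(((g<78)*255).astype(np.uint8),(225,262,320,325)); 
hull=cv2.convexHull(plate)
r=cv2.minAreaRect(hull); b=cv2.boxPoints(r)
print("plate px",b.round(1).tolist(),"\n",ray(d,b,.008)[:,:2].round(4).tolist())
rod=blob(((g<40)*255).astype(np.uint8),(375,220,450,352))
q=ray(d,rod[:,0,:],.013)[:,:2]
vx,vy,x0,y0=cv2.fitLine(q.astype(np.float32),cv2.DIST_HUBER,0,.001,.001).ravel()
s=(q-[x0,y0])@[vx,vy]; print("rod dir",vx,vy,"yaw",np.degrees(np.arctan2(vy,vx)),"ends",[ (np.array([x0,y0])+k*np.array([vx,vy])).round(4) for k in (s.min(),s.max())],"len",np.ptp(s))
leg=blob(((g>130)*255).astype(np.uint8),(276,222,300,285)); rr=cv2.minAreaRect(leg);print("leg",rr, ray(d,cv2.boxPoints(rr),.028)[:,:2].round(4).tolist())
for n,uv in dict(foot=(468,366),can=(133,186),tray=(414,152)).items(): print(n,ray(d,uv,{'foot':.02,'can':.09,'tray':.04}[n]).round(3))
c=im[195:325,225:320]; cv2.imwrite("pics/crop1.png",cv2.resize(c,None,fx=4.4,fy=4.4,interpolation=cv2.INTER_CUBIC))
E
```

```text
bg [103. 108. 104.] plate [72 71 72] rod [17 16 19]
plate px [[235.6999969482422, 314.70001220703125], [236.89999389648438, 269.6000061035156], [309.5, 271.3999938964844], [308.29998779296875, 316.6000061035156]] 
 [[0.393, 0.1666], [0.4933, 0.1633], [0.4855, 0.0009], [0.3851, 0.0057]]
rod dir 0.9493279 0.31428742 yaw 18.3178 ends [array([ 0.3142, -0.2647]), array([ 0.5692, -0.1802])] len 0.26866053206670726
leg ((287.981201171875, 255.0360107421875), (8.98033332824707, 55.918025970458984), 1.0416266918182373) [[0.4604, 0.0598], [0.5842, 0.0554], [0.5834, 0.0355], [0.4596, 0.0401]]
foot [[ 0.27  -0.341  0.02 ]]
can [[0.668 0.368 0.09 ]]
tray [[ 0.746 -0.238  0.04 ]]
```

View pics/crop1.png

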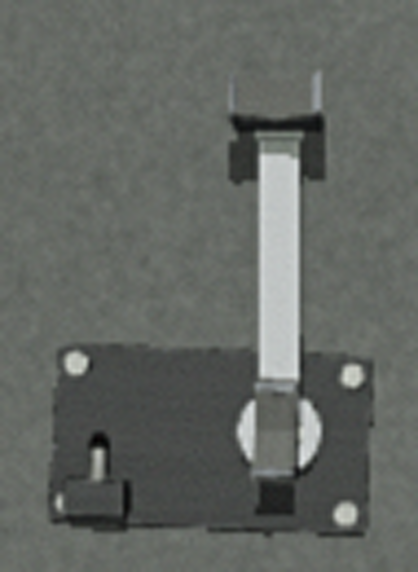

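```bash
cat >> h.py <<'E'
def to_tool(goal,yaw):
    "shift in tool axes from the present pose to goal, and yaw turn about tool z (down)"
    s=arm.get_state(); y=np.radians(s["ee_rot"][2]); d=np.asarray(goal)-s["position"]
    return dict(x=round(float(d@[np.cos(y),np.sin(y),0]),4),y=round(float(d@[np.sin(y),-np.cos(y),0]),4),z=round(float(-d[2]),4),turn=round(-((yaw-s["ee_rot"][2]+180)%360-180),2))
E
python3 - <<'E'
from h import *
d=dict(np.load("top0.npz"))
px=np.array([[77,364],[352,376],[345,513]])/4.4+[225,195]
w=ray(d,px-.5,.010)[:,:2]; b=np.array([[.03,.105],[.03,-.035],[-.04,-.035]])
M,_=cv2.estimateAffinePartial2D(b,w); yaw=np.arctan2(M[1,0],M[0,0])
print("scale",np.hypot(M[1,0],M[0,0]),"yaw",np.degrees(yaw),"hinge",M[:,2])
R=np.array([[np.cos(yaw),-np.sin(yaw)],[np.sin(yaw),np.cos(yaw)]]); h=w.mean(0)-R@b.mean(0); print("hinge rigid",h,"resid",w-(b@R.T+h))
n=ray(d,np.array([[98,433]])/4.4+[224.5,194.5],.02)[:,:2]; print("nose in base",(n-h)@R)
# leg block: top edges of the V, z .09
e=ray(d,np.array([[233,93],[318,93]])/4.4+[224.5,194.5],.09)[:,:2]; print("V tops in base",(e-h)@R, "post V", )
print("leg axis in base",(np.array([[.46,.04995],[.5838,.04545]])-h)@R)
np.savez("base.npz",h=h,yaw=yaw,R=R)
# target before contact: leg frame (.160,-.05), leg yaw ~ -2.2deg
a=np.radians(-2.2); Ra=np.array([[np.cos(a),-np.sin(a)],[np.sin(a),np.cos(a)]])
g=h+Ra@[.16,-.055]; print("pre",g, to_tool([*g,.2],87.8))
E
```

```text
scale 0.9935280705516796 yaw -3.747584637664874 hinge [0.43927427 0.04947902]
hinge rigid [0.43922628 0.04940649] resid [[-2.67893147e-04 -4.58652985e-04]
 [-3.21708027e-04  2.15764255e-05]
 [ 5.89601173e-04  4.37076560e-04]]
nose in base [[-0.00468044  0.0907312 ]]
V tops in base [[ 0.1585184   0.02700221]
 [ 0.16032654 -0.01341414]] post V
leg axis in base [[0.02069377 0.00190014]
 [0.14452317 0.00550146]]
pre [ 0.59699702 -0.01169502] {'x': 0.5501, 'y': -0.3923, 'z': 0.033, 'turn': np.float64(-66.04)}
```

>>> send_rows(targets="0.042 -0.03 0 0 0 0 0;0.042 -0.03 0 0 0 0 0;0.042 -0.03 0 0 0 0 0;0.042 -0.03 0 0 0 0 0;0.042 -0.03 0 0 0 0 0;0.042 -0.03 0 0 0 0 0;0.042 -0.03 0 0 0 0 0;0.042 -0.03 0 0 0 0 0;0.042 -0.03 0 0 0 0 0;0.042 -0.03 0 0 0 0 0", squeeze=10)

```text
t: 1.35
position: [0.5111, -0.1446, 0.2335]
ee_rot: [-180.0, 0.0, 21.8]
force: [0.2, -0.9, 0.1]
finger_gap: 0.0004
grasp_force: 0.0
```

>>> send_rows(targets="0.042 -0.03 0 0 0 0 0;0.042 -0.03 0 0 0 0 0;0.03 -0.023 0 0 0 0 0;0 0 0.01 0 0 -9.4 0;0 0 0.02 0 0 -9.4 0;0 0 0.02 0 0 -9.4 0;0 0 0.02 0 0 -9.4 0;0 0 0.01 0 0 -9.4 0;0 0 0 0 0 -9.4 0;0 0 0 0 0 -9.4 0")

```text
t: 2.6
position: [0.5853, -0.0268, 0.153]
ee_rot: [-179.9, -0.0, 87.9]
force: [0.1, -0.8, -0.8]
finger_gap: 0.0004
grasp_force: 0.0
```

```bash
python3 - <<'E'
from h import *
print(to_tool([.597,-.0117,.06],87.8)); s=arm.get_state(); print(s['t'],s['position'],s['ee_rot'],s['force'],s['finger_gap'])
d=arm.get_image("top"); c=d["pixels"][190:330,220:330]; cv2.imwrite("pics/crop2.png",cv2.resize(c,None,fx=4,fy=4,interpolation=cv2.INTER_CUBIC))
E
```

```text
{'x': 0.0155, 'y': 0.0112, 'z': 0.093, 'turn': np.float64(0.07)}
2.6 [ 0.58527866 -0.02675555  0.15298888] [-1.79935201e+02 -2.03139727e-03  8.78703057e+01] [ 0.07337848 -0.75093337 -0.7889139 ] 0.00035548402155947766
```

View pics/crop2.png

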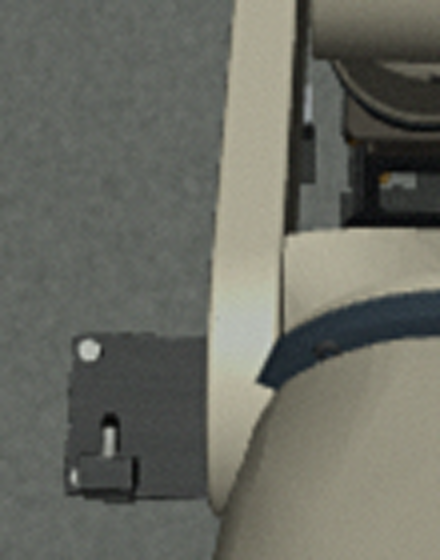

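The arm hides the leg in this view, but nothing is in the way. The stop's nose is still at crop (110,422). I'll descend and approach by feel.

>>> send_rows(targets="0 0.006 0.03 0 0 0 0;0 0.005 0.03 0 0 0 0;0 0 0.023 0 0 0 0;0 0 0.01 0 0 0 0;0.01 0 0 0 0 0 0;0.01 0 0 0 0 0 0;0.007 0 0 0 0 0 0;0.002 0 0 0 0 0 0;0.002 0 0 0 0 0 0;0 0 0 0 0 0 0")

```text
t: 3.9
position: [0.598, 0.0037, 0.0607]
ee_rot: [180.0, 0.0, 87.6]
force: [0.3, 0.1, 0.4]
finger_gap: 0.0007
grasp_force: 0.0
```

>>> send_rows(targets="0.002 0 0 0 0 0 0;0.002 0 0 0 0 0 0;0.002 0 0 0 0 0 0;0.001 0 0 0 0 0 0")

```text
t: 4.4
position: [0.5983, 0.0108, 0.0606]
ee_rot: [-180.0, -0.0, 87.6]
force: [0.8, -0.5, -0.5]
finger_gap: 0.0004
grasp_force: 0.2
```

>>> send_rows(targets="0.002 0 0 0 0 0 0;0.0028 0.0005 0 0 0 -1 0;0.0028 0.0005 0 0 0 -1 0;0.0056 0.001 0 0 0 -2 0;0.0056 0.001 0 0 0 -2 0")

```text
t: 5.03
position: [0.6014, 0.0299, 0.0605]
ee_rot: [-180.0, -0.0, 93.7]
force: [0.2, -2.8, 0.6]
finger_gap: 0.0003
grasp_force: 1.3
```

>>> send_rows(targets="0.007 0.0012 0 0 0 -2.5 0;0.0084 0.0015 0 0 0 -3 0;0.0084 0.0015 0 0 0 -3 0;0.0084 0.0015 0 0 0 -3 0;0.0084 0.0015 0 0 0 -3 0;0.0084 0.0015 0 0 0 -3 0;0.0084 0.0015 0 0 0 -3 0;0.0084 0.0015 0 0 0 -3 0")

```text
t: 6.02
position: [0.5965, 0.0963, 0.0604]
ee_rot: [-179.9, -0.0, 117.3]
force: [-1.2, -3.0, 0.7]
finger_gap: 0.0007
grasp_force: 1.3
```

```bash
cat >> h.py <<'E'
def polar():
    b=np.load("base.npz"); s=arm.get_state(); a=np.radians(s["ee_rot"][2]-90); d=s["position"][:2]-b["h"]
    u=np.array([np.cos(a),np.sin(a)]); v=np.array([-u[1],u[0]])
    print("t",s["t"],"leg-axis yaw rel base deg",round(np.degrees(a-b["yaw"]),2),"radial,tang mm",(1000*np.array([d@u,d@v])).round(1),"F radial,push,z",np.round([s["force"][:2]@u,s["force"][:2]@v,s["force"][2]],1))
E
python3 -c "
from h import *; polar()"
```

```text
t 6.025 leg-axis yaw rel base deg 31.02 radial,tang mm [161.2 -30.4] F radial,push,z [-2.5 -2.1  0.7]
```

>>> send_rows(targets="0.0084 0.0014 0 0 0 -3 0;0.0084 0.0014 0 0 0 -3 0;0.0084 0.0014 0 0 0 -3 0;0.0084 0.0014 0 0 0 -3 0;0.0084 0.0014 0 0 0 -3 0;0.0084 0.0014 0 0 0 -3 0;0.0084 0.0014 0 0 0 -3 0;0.0084 0.0014 0 0 0 -3 0;0.0084 0.0014 0 0 0 -3 0;0.0084 0.0014 0 0 0 -3 0")

```text
t: 7.28
position: [0.5533, 0.1683, 0.0606]
ee_rot: [-180.0, 0.0, 147.3]
force: [1.6, -3.6, -1.5]
finger_gap: 0.0005
grasp_force: 1.3
```

>>> send_rows(targets="0.0084 0.0014 0 0 0 -3 0;0.0084 0.0014 0 0 0 -3 0;0.0084 0.0014 0 0 0 -3 0;0.0084 0.0014 0 0 0 -3 0;0.0056 0.001 0 0 0 -2 0;0.0028 0.0005 0 0 0 -1 0")

```text
t: 8.02
position: [0.5194, 0.1934, 0.0607]
ee_rot: [180.0, 0.0, 162.2]
force: [2.3, -1.9, -1.1]
finger_gap: 0.0005
grasp_force: 1.3
```

```bash
python3 -c "
from h import *; polar()"
```

```text
t 8.025 leg-axis yaw rel base deg 75.9 radial,tang mm [161.7 -32.2] F radial,push,z [-1.2 -2.7 -1.1]
```

>>> send_rows(targets="0.0042 0.0007 0 0 0 -1.5 0;0.0042 0.0007 0 0 0 -1.5 0;0.0028 0.0005 0 0 0 -1 0;0.0014 0.0003 0 0 0 -0.5 0;0.0008 0 0 0 0 -0.3 0")

```text
t: 8.65
position: [0.5074, 0.1991, 0.0607]
ee_rot: [180.0, 0.0, 166.9]
force: [3.5, 0.4, -0.2]
finger_gap: 0.0001
grasp_force: 1.5
```

>>> send_rows(targets="0.0007 0.0001 0 0 0 -0.25 0;0.0007 0.0001 0 0 0 -0.25 0;0.0007 0.0001 0 0 0 -0.25 0;0.0007 0.0001 0 0 0 -0.25 0")

```text
t: 9.15
position: [0.5047, 0.2001, 0.0607]
ee_rot: [180.0, 0.0, 167.9]
force: [3.1, 2.0, -1.1]
finger_gap: 0.0
grasp_force: 1.6
```

```bash
python3 -c "
from h import *; polar()"
```

```text
t 9.15 leg-axis yaw rel base deg 81.62 radial,tang mm [161.  -32.3] F radial,push,z [ 2.6 -2.6 -1.1]
```

>>> send_rows(targets="0.0007 0.0001 0 0 0 -0.25 0;0.0007 0.0001 0 0 0 -0.25 0;0.0007 0.0001 0 0 0 -0.25 0;0.0007 0.0001 0 0 0 -0.25 0")

```text
t: 9.65
position: [0.5019, 0.2009, 0.0607]
ee_rot: [180.0, 0.0, 168.9]
force: [4.4, 1.5, 0.2]
finger_gap: 0.0004
grasp_force: 1.6
```

>>> send_rows(targets="0.0007 0.0001 0 0 0 -0.25 0;0.0007 0.0001 0 0 0 -0.25 0;0.0007 0.0001 0 0 0 -0.25 0")

```text
t: 10.02
position: [0.4998, 0.2016, 0.0606]
ee_rot: [180.0, 0.0, 169.6]
force: [3.5, 2.9, -0.6]
finger_gap: 0.0008
grasp_force: 1.6
```

>>> send_rows(targets="0.0007 0.0001 0 0 0 -0.25 0;0.0007 0.0001 0 0 0 -0.25 0;0.0007 0.0001 0 0 0 -0.25 0")

```text
t: 10.4
position: [0.4978, 0.2022, 0.0606]
ee_rot: [180.0, -0.0, 170.4]
force: [3.4, 2.6, -1.3]
finger_gap: 0.0005
grasp_force: 1.7
```

```bash
python3 -c "
from h import *; polar()"
```

```text
t 10.4 leg-axis yaw rel base deg 84.12 radial,tang mm [160.4 -32.2] F radial,push,z [ 3.1 -2.9 -1.3]
```

>>> send_rows(targets="0.0007 0.0001 0 0 0 -0.25 0;0.0007 0.0001 0 0 0 -0.25 0;0.0007 0.0001 0 0 0 -0.25 0")

```text
t: 10.78
position: [0.4957, 0.2029, 0.0606]
ee_rot: [180.0, -0.0, 171.1]
force: [3.6, 2.1, 0.3]
finger_gap: 0.0005
grasp_force: 1.7
```

>>> send_rows(targets="0.0006 0.0001 0 0 0 -0.2 0;0.0006 0.0001 0 0 0 -0.2 0;0.0006 0.0001 0 0 0 -0.2 0")

```text
t: 11.15
position: [0.4941, 0.2035, 0.0606]
ee_rot: [180.0, 0.0, 171.7]
force: [4.9, 1.9, 0.3]
finger_gap: 0.0003
grasp_force: 2.0
```

>>> send_rows(targets="0.0006 0.0001 0 0 0 -0.2 0;0.0006 0.0001 0 0 0 -0.2 0;0.0003 0 0 0 0 -0.1 0")

```text
t: 11.52
position: [0.4934, 0.2038, 0.0607]
ee_rot: [180.0, 0.1, 172.2]
force: [8.2, 0.8, -1.4]
finger_gap: 0.0005
grasp_force: 3.5
```

>>> send_rows(targets="0.0004 0 0 0 0 0 0;0.0003 0 0 0 0 0 0;0 0 0 0 0 0 0")

```text
t: 11.9
position: [0.4932, 0.2039, 0.0608]
ee_rot: [180.0, 0.1, 172.2]
force: [8.5, 1.1, -3.0]
finger_gap: 0.0004
grasp_force: 4.2
```

>>> send_rows(targets="0.0005 0 0 0 0 0 0;0.0003 0 0 0 0 0 0;0 0 0 0 0 0 0")

```text
t: 12.28
position: [0.4929, 0.204, 0.0608]
ee_rot: [180.0, 0.2, 172.2]
force: [11.0, -0.7, -4.4]
finger_gap: 0.0005
grasp_force: 5.2
```

```bash
python3 -c "
from h import *; polar()"
```

```text
t 12.275 leg-axis yaw rel base deg 85.99 radial,tang mm [160.5 -32.4] F radial,push,z [  0.8 -11.   -4.4]
```

>>> send_rows(targets="0.0003 0 0 0 0 0 0;0 0 0 0 0 0 0;0 0 0 0 0 0 0;0 0 0 0 0 0 0;0 0 0 0 0 0 0;0 0 0 0 0 0 0;0 0 0 0 0 0 0")

```text
t: 13.15
position: [0.4929, 0.2041, 0.0609]
ee_rot: [180.0, 0.2, 172.2]
force: [11.4, -1.4, -4.7]
finger_gap: 0.0007
grasp_force: 5.6
```

>>> send_rows(targets="-0.002 0 0 0 0 0 0;-0.008 0 0 0 0 0 0;-0.02 0 0 0 0 0 0;-0.02 0 -0.03 0 0 0 0;0 0 -0.05 0 0 0 0;0 0 -0.05 0 0 0 0.5;0 -0.05 0 0 0 0 1;0 -0.05 0 0 0 0 1;0 -0.05 0 0 0 0 1;0 -0.05 0 0 0 0 1")

```text
t: 14.4
position: [0.5118, -0.0025, 0.1902]
ee_rot: [-180.0, -0.1, 172.2]
force: [0.7, -1.2, 0.7]
finger_gap: 0.0486
grasp_force: 0.0
```

>>> send_rows(targets="0 -0.05 0 0 0 10 1;0 0 0 0 0 10.4 1;0 0 0 0 0 10.4 1;0 0 0 0 0 10.4 1;0 0 0 0 0 10.4 1;0 0 0 0 0 10.4 1;0 0 0 0 0 10.4 1;0 0 0 0 0 10.4 1;0 0 0 0 0 10.4 1;0 0 0 0 0 10.4 1")

```text
t: 15.65
position: [0.5053, -0.0505, 0.19]
ee_rot: [-179.8, 0.1, 68.3]
force: [-0.5, -0.0, -0.5]
finger_gap: 0.0919
grasp_force: 0.0
```

>>> send_rows(targets="0 0 0 0 0 10.4 1;0 0 0 0 0 10.4 1;0 0 0 0 0 10.4 1;0 0 0 0 0 10.4 1;0 0 0 0 0 8 1;0 0 0 0 0 0 1")

```text
t: 16.4
position: [0.5056, -0.0505, 0.1901]
ee_rot: [-179.9, 0.1, 19.1]
force: [-0.9, 0.2, 0.3]
finger_gap: 0.0918
grasp_force: 0.0
```

```bash
python3 - <<'E'
from h import *
print(to_tool([.460,-.2163,.022],18.3))
d=arm.get_image("scene"); np.savez("scene1.npz",**d)
e=arm.get_image("top"); np.savez("top1.npz",**e)
a=d["pixels"][130:330,200:440]; b=e["pixels"][190:360,220:460]
b=cv2.resize(b,None,fx=1.6,fy=1.6); a=cv2.resize(a,None,fx=1.6,fy=1.6); b=cv2.copyMakeBorder(b,0,a.shape[0]-b.shape[0],0,0,0)
cv2.imwrite("pics/c3.png",np.hstack([a,b]))
E
```

```text
{'x': -0.0972, 'y': 0.1418, 'z': 0.1681, 'turn': np.float64(0.77)}
```

View pics/c3.png

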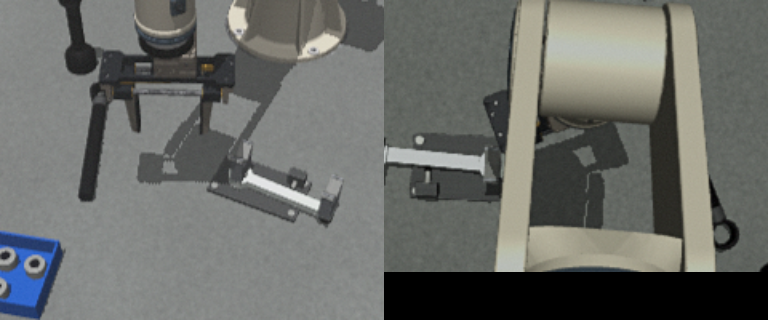

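The scene crop shows the leg swung out and resting against the stop's nose, with the rod undisturbed. The gripper is clear of both, so I'll go to the rod.

>>> send_rows(targets="-0.036 0.047 0 0 0 0.8 1;-0.036 0.047 0 0 0 0 1;-0.033 0.047 0 0 0 0 1;0 0 0.04 0 0 0 1;0 0 0.04 0 0 0 1;0 0 0.04 0 0 0 1;0 0 0.025 0 0 0 1;0 0 0.012 0 0 0 1;0 0 0.006 0 0 0 1;0 0 0 0 0 0 1")

```text
t: 17.75
position: [0.4518, -0.2175, 0.0279]
ee_rot: [180.0, -0.0, 18.2]
force: [-0.8, 0.5, -0.7]
finger_gap: 0.092
grasp_force: 0.0
```

```bash
python3 - <<'E'
from h import *
print(to_tool([.4505,-.2194,.022],18.3)); print(arm.get_state()["position"])
e=arm.get_image("scene"); cv2.imwrite("pics/c4.png",cv2.resize(e["pixels"][130:280,180:340],None,fx=3,fy=3))
E
```

```text
{'x': -0.0019, 'y': 0.0013, 'z': 0.0059, 'turn': np.float64(-0.06)}
[ 0.45184894 -0.21754323  0.02791864]
```

View pics/c4.png

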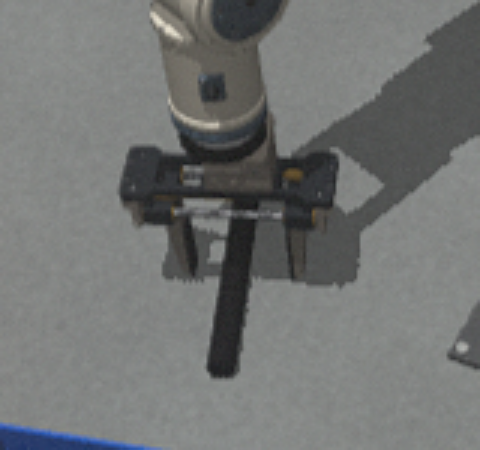

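The fingers straddle the rod, at crop x of about 185 and 297 with the rod at 235. I'll lower the last few millimetres, grip and lift.

>>> send_rows(targets="-0.002 0.0013 0.005 0 0 0 1;0 0 0 0 0 0 0.5;0 0 0 0 0 0 0.1;0 0 0 0 0 0 0;0 0 0 0 0 0 0;0 0 0 0 0 0 0;0 0 0 0 0 0 0;0 0 0 0 0 0 0", squeeze=40)

```text
t: 18.8
position: [0.4506, -0.2196, 0.0227]
ee_rot: [179.9, -0.0, 18.2]
force: [0.5, 0.5, 1.7]
finger_gap: 0.0247
grasp_force: 39.8
```

>>> send_rows(targets="0 0 -0.004 0 0 0 0;0 0 -0.01 0 0 0 0;0 0 -0.03 0 0 0 0;0 0 -0.04 0 0 0 0;0 0 -0.04 0 0 0 0;0 0 -0.04 0 0 0 0;0 0 0 0 0 0 0;0 0 0 0 0 0 0")

```text
t: 19.8
position: [0.4492, -0.2188, 0.1858]
ee_rot: [-179.9, 0.1, 18.2]
force: [0.1, -1.0, -5.2]
finger_gap: 0.0253
grasp_force: 39.6
```

```bash
python3 - <<'E'
from h import *
s=arm.get_state(); print(s["position"],s["ee_rot"],s["force"],s["ft_torque"],s["finger_gap"],s["grasp_force"])
b=np.load("base.npz"); h,R=b["h"],b["R"]
e=arm.get_image("top"); np.savez("top2.npz",**e)
f=arm.get_image("scene"); np.savez("scene2.npz",**f)
a=e["pixels"][180:380,200:500]; c=f["pixels"][80:280,180:440]
cv2.imwrite("pics/c5.png",np.hstack([cv2.resize(a,(450,300)),cv2.resize(c,(350,300))]))
E
```

```text
[ 0.44921849 -0.21881832  0.18578568] [-1.79944209e+02  5.26546748e-02  1.82063617e+01] [ 0.112922   -0.97905818 -5.15056419] [ 0.05845844 -0.05762299 -0.04968061] 0.02532698496709251 39.55858290195465
```

View pics/c5.png

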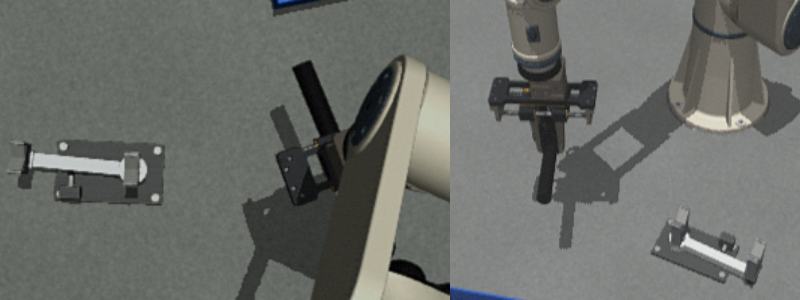

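The rod is held level and the leg is in clear view in the top picture, with its bar at full-image px of about (222..282, 285..292). I'll measure the saddle line from that.

```bash
python3 - <<'E'
from h import *
b=np.load("base.npz"); h,R=b["h"],b["R"]
e=dict(np.load("top2.npz")); g=e["pixels"].max(2)
leg=blob(((g>130)*255).astype(np.uint8),(219,275,282,300)); m=np.zeros_like(g); cv2.drawContours(m,[leg],-1,255,-1)
v,u=np.nonzero(m); q=ray(e,np.c_[u,v],.028)[:,:2]
for lo in(0,):
    r=np.linalg.norm(q-h,axis=1); k=(r>.04)&(r<.14)
    vx,vy,x0,y0=cv2.fitLine(q[k].astype(np.float32),cv2.DIST_L2,0,.001,.001).ravel()
D=np.array([vx,vy])*np.sign(vy); n=np.array([-D[1],D[0]]); p=np.array([x0,y0])
print("leg world yaw",np.degrees(np.arctan2(*D[::-1])),"offset of line from hinge mm",1000*(p-h)@n, "n pts",k.sum())
# rod tail in view, axis height
s=arm.get_state(); za=s["position"][2]-.009
rod=blob(((g<40)*255).astype(np.uint8),(390,215,428,268)); vx,vy,x0,y0=cv2.fitLine(ray(e,rod[:,0,:],za)[:,:2].astype(np.float32),cv2.DIST_HUBER,0,.001,.001).ravel()
q=ray(e,rod[:,0,:],za)[:,:2]; D2=np.array([vx,vy])*np.sign(vx); pr=np.array([x0,y0]); t=(q-s["position"][:2])@D2
print("rod yaw",np.degrees(np.arctan2(*D2[::-1])),"TCP off axis mm",1000*(s["position"][:2]-pr)@[-D2[1],D2[0]],"tail ahead of TCP mm",1000*t.max())
c=cv2.resize(e["pixels"][270:315,195:315],None,fx=6,fy=6,interpolation=cv2.INTER_CUBIC); cv2.imwrite("pics/c6.png",c)
E
```

```text
leg world yaw 82.88889 offset of line from hinge mm -0.0059488112222552915 n pts 411
rod yaw 24.472084 TCP off axis mm 4.703889386085718 tail ahead of TCP mm 125.08207691770126
```

View pics/c6.png

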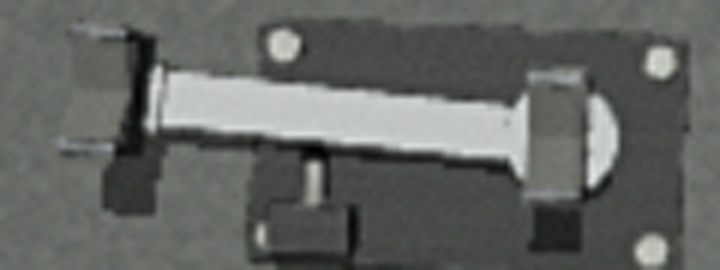

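```bash
python3 - <<'E'
from h import *
h=np.load("base.npz")["h"]; e=dict(np.load("top2.npz"))
L=ray(e,np.array([[97,90]])/6+[194.5,269.5],.09)[0,:2]; P=ray(e,np.array([[555,135]])/6+[194.5,269.5],.09)[0,:2]
print("post V",P,"leg V",L,"hinge",h,"dist",np.linalg.norm(L-P),"yaw",np.degrees(np.arctan2(*(L-P)[::-1])))
a=np.radians(82.7); g=h+.052*np.array([np.cos(a),np.sin(a)]); print(g,to_tool([*g,.186],82.7))
E
```

```text
post V [0.4392791  0.04882642] leg V [0.45827535 0.20584482] hinge [0.43922628 0.04940649] dist 0.15816332458179744 yaw 83.10181940758758
[0.44583364 0.100985  ] {'x': 0.0969, 'y': -0.3046, 'z': -0.001, 'turn': np.float64(-64.49)}
```

>>> send_rows(targets="0.006 -0.019 0 0 0 0 0;0.0121 -0.0381 0 0 0 0 0;0.0121 -0.0381 0 0 0 0 0;0.0121 -0.0381 0 0 0 0 0;0.0121 -0.0381 0 0 0 0 0;0.0121 -0.0381 0 0 0 0 0;0.0121 -0.0381 0 0 0 0 0;0.0121 -0.0381 0 0 0 0 0;0.006 -0.019 0 0 0 0 0;0 0 0 0 0 -4 0")

```text
t: 21.15
position: [0.4455, 0.1025, 0.1857]
ee_rot: [-180.0, 0.1, 22.4]
force: [0.1, 0.0, -3.7]
finger_gap: 0.0247
grasp_force: 39.6
```

>>> send_rows(targets="0 0 0 0 0 -8 0;0 0 0 0 0 -8 0;0 0 0 0 0 -8 0;0 0 0 0 0 -8 0;0 0 0 0 0 -8 0;0 0 0 0 0 -8 0;0 0 0 0 0 -8 0;0 0 0 0 0 -4.6 0;0 0 0 0 0 0 0;0 0 0 0 0 0 0")

```text
t: 22.4
position: [0.4462, 0.1007, 0.1862]
ee_rot: [-179.9, 0.0, 82.7]
force: [0.7, 0.5, -5.3]
finger_gap: 0.0252
grasp_force: 39.6
```

```bash
python3 - <<'E'
from h import *
h=np.load("base.npz")["h"]; a=np.radians(82.8); g=h+.052*np.array([np.cos(a),np.sin(a)]); print(g,to_tool([*g,.0977],82.8))
d=arm.get_image("scene"); cv2.imwrite("pics/c7.png",cv2.resize(d["pixels"][120:300,260:440],None,fx=3.2,fy=3.2,interpolation=cv2.INTER_CUBIC))
E
```

```text
[0.44574361 0.10099646] {'x': 0.0003, 'y': -0.0005, 'z': 0.0885, 'turn': np.float64(-0.08)}
```

View pics/c7.png

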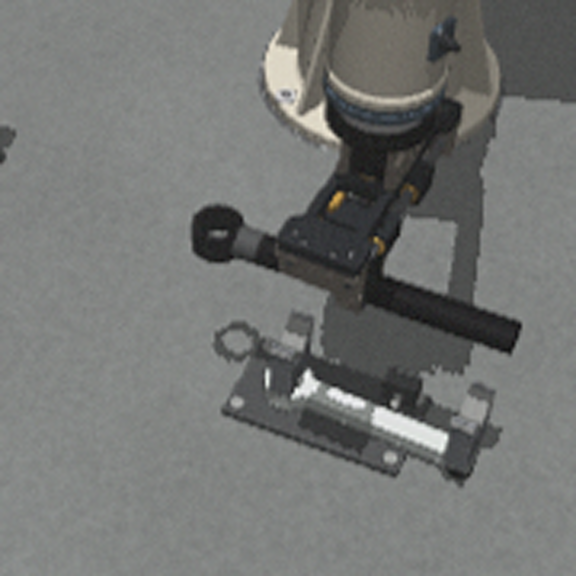

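The rod hangs above the rest with its eye beyond the fixed saddle, at crop (218,233), and its tail past the leg block. I'll lower it and feel for contact.

>>> send_rows(targets="0 -0.0005 0.01 0 0 0 0;0 0 0.02 0 0 0 0;0 0 0.02 0 0 0 0;0 0 0.014 0 0 0 0;0 0 0.007 0 0 0 0;0 0 0.004 0 0 0 0;0 0 0.002 0 0 0 0;0 0 0 0 0 0 0")

```text
t: 23.45
position: [0.4465, 0.1005, 0.1098]
ee_rot: [180.0, -0.0, 82.8]
force: [-0.1, 0.6, -4.6]
finger_gap: 0.0254
grasp_force: 39.6
```

>>> send_rows(targets="0 0 0.001 0 0 0 0;0 0 0.001 0 0 0 0;0 0 0.001 0 0 0 0;0 0 0.001 0 0 0 0;0 0 0.001 0 0 0 0;0 0 0 0 0 0 0")

```text
t: 24.2
position: [0.4462, 0.1004, 0.1045]
ee_rot: [-180.0, 0.0, 82.8]
force: [0.9, -0.1, -4.9]
finger_gap: 0.025
grasp_force: 39.6
```

>>> send_rows(targets="0 0 0.001 0 0 0 0;0 0 0.001 0 0 0 0;0 0 0.001 0 0 0 0;0 0 0.0005 0 0 0 0;0 0 0 0 0 0 0")

```text
t: 24.82
position: [0.4463, 0.1004, 0.1011]
ee_rot: [180.0, -0.0, 82.8]
force: [0.3, -0.3, -4.1]
finger_gap: 0.0251
grasp_force: 39.6
```

>>> send_rows(targets="0 0 0.0007 0 0 0 0;0 0 0.0007 0 0 0 0;0 0 0 0 0 0 0")

```text
t: 25.2
position: [0.4466, 0.1005, 0.1]
ee_rot: [180.0, -0.0, 82.8]
force: [-1.2, 0.2, 3.2]
finger_gap: 0.0246
grasp_force: 39.5
```

>>> send_rows(targets="0 -0.0006 -0.0003 0 0 0 0;0 0 0 0 0 0 0")

```text
t: 25.45
position: [0.4458, 0.1005, 0.0999]
ee_rot: [180.0, -0.0, 82.8]
force: [1.9, 0.5, -4.0]
finger_gap: 0.0252
grasp_force: 39.5
```

```bash
python3 - <<'E'
from h import *
s=arm.get_state(); print(s["position"],s["ee_rot"],s["force"],s["ft_torque"])
h=np.load("base.npz")["h"]; a=np.radians(82.8); print(to_tool([*(h+.052*np.array([np.cos(a),np.sin(a)])),.0977],82.8))
E
```

```text
[0.44577631 0.10052513 0.09989505] [ 1.79978275e+02 -6.99927079e-03  8.28042290e+01] [ 1.88980536  0.45929471 -4.03097505] [ 0.0223701  -0.40891908 -0.18134256]
{'x': 0.0005, 'y': -0.0001, 'z': 0.0022, 'turn': np.float64(0.0)}
```

>>> send_rows(targets="0 0 0.0004 0 0 0 0;0 0 0.0004 0 0 0 0;0 0 0 0 0 0 0")

```text
t: 25.82
position: [0.4459, 0.1005, 0.0996]
ee_rot: [180.0, -0.0, 82.8]
force: [-0.8, -0.9, 4.4]
finger_gap: 0.0252
grasp_force: 39.5
```

```bash
python3 - <<'E'
from h import *
s=arm.get_state(); print(s["position"],s["ee_rot"],s["force"],s["ft_torque"])
E
```

```text
[0.44586392 0.10054806 0.09957557] [ 1.79978804e+02 -7.96830436e-03  8.28048475e+01] [-0.7701158  -0.88533965  4.43633086] [-0.00180008  0.06232112 -0.20322127]
```

The torque about x is near zero, so both saddles are bearing. I'll ease the grip and release slowly.

>>> send_rows(targets="0 0 -0.0003 0 0 0 0;0 0 0 0 0 0 0;0 0 0 0 0 0 0", squeeze=5)

```text
t: 26.2
position: [0.4455, 0.1005, 0.0993]
ee_rot: [-180.0, 0.0, 82.8]
force: [0.7, 0.0, -4.4]
finger_gap: 0.0257
grasp_force: 5.0
```

>>> send_rows(targets="0 0 0 0 0 0 0.3;0 0 0 0 0 0 0.33;0 0 0 0 0 0 0.37;0 0 0 0 0 0 0.45;0 0 0 0 0 0 0.6;0 0 0 0 0 0 0.8;0 0 0 0 0 0 0.8")

```text
t: 27.08
position: [0.4456, 0.1005, 0.0995]
ee_rot: [-180.0, -0.0, 82.8]
force: [-0.4, -0.9, -0.8]
finger_gap: 0.0692
grasp_force: 0.0
```

>>> send_rows(targets="0 0 -0.01 0 0 0 0.8;0 0 -0.02 0 0 0 0.8;0 0 -0.04 0 0 0 0.8;0 0 -0.05 0 0 0 0.8;0 0 -0.05 0 0 0 0.8;0.05 0 0 0 0 0 0.8;0.05 0 0 0 0 0 0.8;0 0.06 0 0 0 0 0.8;0 0.06 0 0 0 0 0.8;0 0.06 0 0 0 0 0.8")

```text
t: 28.32
position: [0.6384, 0.1773, 0.2704]
ee_rot: [180.0, -0.0, 82.9]
force: [0.4, 0.1, 0.5]
finger_gap: 0.0739
grasp_force: 0.0
```

```bash
python3 - <<'E'
from h import *
s=arm.get_state(); print(s["t"],s["position"],s["force"])
d=arm.get_image("scene");e=arm.get_image("top"); np.savez("top3.npz",**e); np.savez("scene3.npz",**d)
a=cv2.resize(d["pixels"][160:310,290:430],(400,430),interpolation=cv2.INTER_CUBIC); b=cv2.resize(e["pixels"][230:370,190:320],(400,430),interpolation=cv2.INTER_CUBIC)
cv2.imwrite("pics/c8.png",np.hstack([a,b]))
E
```

```text
28.325 [0.63836126 0.17733998 0.27036137] [0.35857125 0.09488255 0.52352965]
```

View pics/c8.png

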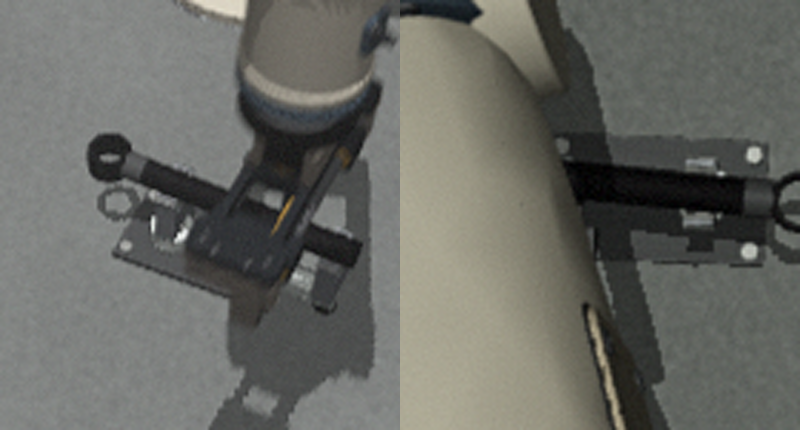

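The rod lies in both Vs. I'll move the arm aside to check the leg and the stop.

>>> send_rows(targets="-0.06 0 0 0 0 0 0.8;-0.06 0 0 0 0 0 0.8;-0.06 0 0 0 0 0 0.8;-0.06 0 0 0 0 0 0.8;-0.06 0 0 0 0 0 0.8;-0.06 0 0 0 0 0 0.8;0 0 0 0 0 0 0.8")

```text
t: 29.3
position: [0.5904, -0.1833, 0.2701]
ee_rot: [180.0, 0.0, 82.6]
force: [0.1, -0.1, 0.5]
finger_gap: 0.0733
grasp_force: 0.0
```

```bash
python3 - <<'E'
from h import *
d=arm.get_image("scene");e=arm.get_image("top")
h=np.load("base.npz")["h"]; R=np.load("base.npz")["R"]; g=e["pixels"].max(2)
rod=blob(((g<40)*255).astype(np.uint8),(190,270,330,310)); q=(ray(e,rod[:,0,:],.088)[:,:2]-h)@R
print("rod extent in base y",q[:,1].min(),q[:,1].max(),"mid x at ends",q[q[:,1]>.1].mean(0))
a=cv2.resize(d["pixels"][200:300,310:410],(400,400),interpolation=cv2.INTER_CUBIC); b=cv2.resize(e["pixels"][250:330,195:325],(400,246),interpolation=cv2.INTER_CUBIC); b=cv2.copyMakeBorder(b,0,154,0,0,0)
cv2.imwrite("pics/c9.png",np.hstack([a,b]))
E
```

```text
rod extent in base y -0.08778074829112328 0.17990265397662727 mid x at ends [0.00543284 0.14131414]
```

View pics/c9.png

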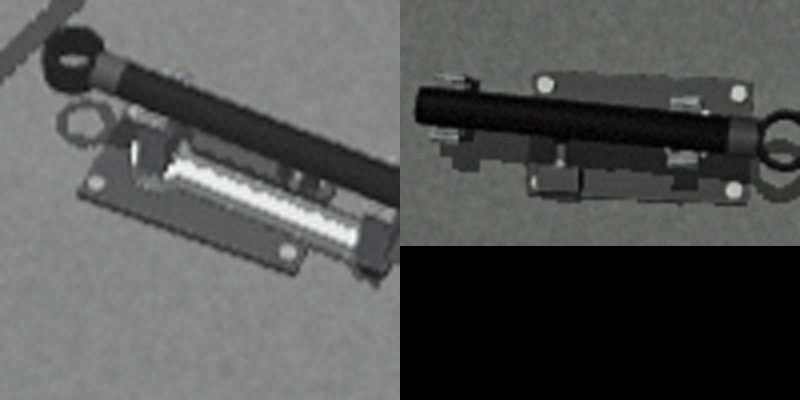

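The rod lies in both saddles. Its tail is at y = 180 mm and its eye at about -67 mm in base's frame. The leg is at the stop and the arm is clear, so I'll hand in.

```bash
python3 -c "
from cell import arm
print(arm.sign_off())"
```

```text
the job is handed in; nothing more can be done
None
```

I pressed the leg home against its stop at about 11 N, laid the rod in both V saddles with its eye beyond the fixed one, and handed the job in at about 29 s; sign-off returned no verdict.

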